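Fish the flat-bladed key out of the parts bin and switch on the heater

TASK

Take the T-handled key with the flat blade out of the hooded parts bin by its blade end, leaving the other two keys and the brush in the bin. Lay it on the table clear of the bin and let go, then pick it up again by the handle end, push the blade fully home into the slot of the key switch, and turn the key clockwise (as seen facing the switch) as far as it goes. Leave the key in the switch and do not disturb the jar, the bottle or the spool.

Things in the scene. Friction and masses are not known exactly. Their poses are not given: they have to be found in the camera images.
- bin: Fixed grey parts bin 166 (x) x 220 (y) mm, origin under its centre, floor top z=4 mm. Half x<0: hood, underside z=55, top 63. Half x>0: open above, side walls 30 high, lip 14 high at x=+83. 3 T keys lie flat on the floor 70 mm apart in y, bits to +x, handles under the hood, only the last 40 mm open: lift by the bit 15 to 30 mm, draw out along +x over brush and lip until the handle clears the hood.
- blade_key: Key to take: steel, black T handle, 106 mm long, 12 thick, 60 g. Lies flat; origin on its underside at half length, x along the shank to the tip, mid-plane z=6 mm. Handle: bar 12 mm diameter, 58 long along y, at x=-50. Shank: 12 x 12 mm from x=-44 to +16 (shoulder). Flat blade: 18 wide (y), 6 thick (z), x=+16 to +50, last 4 mm narrowed.
- blade_key_tip (a point): Middle of the tip of the flat-bladed key's blade (x=+50, y=0, z=6 mm in the key's frame); axes as the key's.
- pin_key: Wrong key, to be left in the bin: same T handle and shank, but its last 34 mm is a round pin of 9 mm diameter. Frame as for the flat-bladed key.
- square_key: Wrong key, to be left in the bin: same T handle, its 12 mm square shank runs unchanged to the tip. Frame as for the flat-bladed key. The three keys change places in the bin.
- brush: Red-handled wax brush, 16 (x) x 149 (y) x 11 mm, lying across the bin just inside the lip, in front of the key tips. Origin under its centre. It may be nudged but stays in the bin.
- switch_box: Grey key switch box fixed to the table, 80 (x) x 110 (y) x 110 mm high. Origin at table level below the middle of its front face, which is the plane x=0 and faces -x (the robot); x points into the box, z up. A round steel bezel (55 mm outside, 5 mm proud) surrounds a brass barrel with a slot.
- slot_mouth (a point): Centre of the slot's mouth on the front face, 70 mm above the table; axes as the box's. The slot is 20 mm wide (y, level at the start), 8 mm high (z) and 38 mm deep along +x.
- slot_home (a point): Point on the slot's axis 34 mm inside the face: where the blade's tip is when the key is fully home, its shoulder against the barrel. The handle bar's axis is then 66 mm in front of the face.
- barrel (a joint): Turn of the brass barrel about the slot's axis, rad: 0 = off, slot level (start); grows clockwise as seen from the robot (right, -y, end of the T handle goes down) to the stop at 1.05. Stays where left; takes about 0.04 N m; the key has about 0.2 rad of play in the slot. Pressing down the right arm of the handle turns it.
- jar: Bystander: jar with black lid, 68 mm diameter, 95 mm high; origin under its centre.
- bottle: Bystander: brown bottle with black cap, 55 mm diameter, 99 mm high; origin under its centre.
- spool: Bystander: spool of wick, 58 x 105 x 56 mm; origin under its centre.
- parts_box: Obstacle: shut parts box with a clear lid, fixed on the table near the robot, 161 (x) x 221 (y) x 54 mm high; origin under its centre. It never moves; lay the key down clear of it.
There are look-alikes about, which are no part of the job. Leave any brown look-alike of the blade_key alone.

How it is judged:
By the outcome, as a careful person would: the job done as asked, in the order asked, and still so for the second after the job is handed in, with the robot touching nothing.
It also fails if it takes over 72 s, if anything falls off the work surface, if the arm or the gripper's body presses on something with over 40 N, if the wrist force passes 120 N, or if a joint passes its speed limit or range.

ROBOT

A 7-joint arm with a two-finger parallel gripper is mounted at the origin on a cart in front of the work surface, level with it; the furniture and walls round the work are solid. World frame = base frame: x ahead of the robot, y to its left, z up, the work surface at z = 0. Lengths are in m, angles in rad, forces in N, time in s.
With the tool pointing down it reaches from about 0.35 to 0.9 m from the base axis. Payload 19.9 kg.
Tool frame: the origin (TCP) lies at the very end of the fingers, on their centre line; the grasp point (between the pads) lies 19 mm behind it; z points along the fingers, y is the line along which they close (so a half turn about z gives the same grasp; the last joint's range is limited). The gripper opens to 94 mm and grips with 3 to 60 N. Pads are 16 mm wide; open, the fingers measure 119 mm over their backs; the gripper's body (75 mm by 177 mm) begins 78 mm behind the grasp point.
Start: joints at [-1.329, 0.417, -0.01, 1.614, 0.005, 1.111, -0.053], TCP at [0.175, 0.6, 0.205] pointing down, gripper open.
Joint ranges: [-2.81, 2.81], [-0.39, 2.02], [-1.27, 1.25], [0.06, 2.57], [-1.19, 4.33], [0.19, 2], [-2.82, 2.82]. Speed limits (rad/s): [1.89, 1.89, 2.39, 2.39, 3.01, 3.01, 3.01].

INTERFACE

Orientations are given as [roll, pitch, yaw] about the fixed x, y, z axes, in that order (R = Rz(yaw) Ry(pitch) Rx(roll)).
In Python, from cell import r gives the robot as it stands. The module is installed in compiled form; this text tells all that it offers.
- The arm moves only by the tool play_rows, never from a script. Its argument "steps" is a list of rows, each an object with "dp": the shift along the tool's x, y, z in cm, a list of three; "spin": the turn about the tool's z in units of 6 degrees (1.0 is 6 degrees). A call has 1 to 20 rows; each row is the pose to reach, as a shift and turn from the pose commanded when the call began, along the tool's axes at that moment; what a row does not reach only later rows make up. A row lasts 1/12 s, in which the tool goes at most 41.7 mm and 7.16 degrees, less where a joint would pass 70% of its speed; a pose out of reach is approached as far as the arm can. A call with a gripper value outside its range is refused whole. "fingers" is the finger opening in cm, from 0 to 9.4, set as the call begins (left out, the last holds). The fingers move at their own pace and stop on an object; "squeeze" is the grip in N (left out, the last holds). Time passes only in rows, so rows that repeat a pose let the fingers close. It gives the time, the measured TCP pose, the force, the opening and the grip force at its end, in the units of the state.
- r.sense(): the state, without advancing time (a new reading comes with each control period).
- r.snapshot(name): name is "side" or "top"; returns (picture, depth): 384x512x3 uint8, red, green, blue; 384x512 float32, m along the optical axis (not along the pixel's ray), 0 where there is no reading.
- r.camera_model(name): a dict with "camera_matrix" (3x3 intrinsics, pixels), "extrinsics" (4x4, takes a point from world to camera coordinates). Camera axes: x right, y up, looking along -z (the intrinsics and any distortion apply to the point x, -y, -z); pixel columns grow to the right and rows downward; lengths in m; the calibration is good to about 2 mm. A picture is of the moment at which its call begins. camera_model takes no time and is no camera call.
- r.finish_job(): hands the job in; it is judged then, once.
Trained networks look in the newest picture that a camera, given by its name, has taken for a name from the list of things; names that differ only in an ending like _2 or _b are one class to them, and where a whole thing is asked for, a point or a joint stands for the part that bears it (a point fixed in the world has none). Each returns a list of dicts, best first, with "score" (0 to 1); they miss things now and then, are a little off and sometimes report something else, mostly with a low value. They report only what shows in the picture. A call takes as long as a camera call. They do not tell look-alikes from the thing itself.
- r.spot_in(label, camera): "location" ([column, row] as shares, 0 to 1, of the picture: columns of its width, rows of its height, amid what is visible of it).
- r.spot_point(label, camera): "location" ([column, row] as shares, 0 to 1, of the picture: columns of its width, rows of its height: a listed point, or the origin of a listed thing).
The state is a dict: "clock": time; "qpos": joint angles; "qvel": joint speeds; "joint_torque": joint torques, N m; "tcp_pos": TCP position; "tcp_rot": TCP orientation; "wrist_force": force on the tool from outside, world axes, zero at the start; "moment": the same for the moment, N m; "width": finger opening in m; "finger_force": force on a finger pad.
Only numpy, scipy, OpenCV 4.12 (cv2) and the standard library are available. Lean on these libraries where they do the work, as an engineer would, in place of code of your own. Each camera call takes 0.05 s, during which the arm holds its last target. There are 200 camera calls.

## Working session

There is one attempt and no reset: what is moved stays moved. The work goes in short steps, Python scripts to look and compute and a tool call to move; the robot and the scene stay as the last step left them, time stands still between calls to the robot, and variables do not carry over. Pictures are saved under pics/ and viewed, at most 10 in all, crops included, and the job is handed in when it is done.

Besides the shell and the picture viewer there is one more tool, called as name(argument=value, ...), one argument or row to a line, values as JSON. play_rows: Moves the arm, as the interface text tells. Its arguments: {"type":"object","properties":{"steps":{"type":"array"},"fingers":{"type":"number"},"squeeze":{"type":"number"}},"required":["steps"]}

```bash
mkdir -p pics; cat > h.py <<'E'
from cell import r
import numpy as np, cv2
from scipy.spatial.transform import Rotation as R
def snap(n,f):
    p,d=r.snapshot(n); cv2.imwrite(f'pics/{f}.png',p[...,::-1]); np.savez(f'pics/{f}.npz',p=p,d=d); return p,d
def ray(n,u,v):
    m=r.camera_model(n);K=np.array(m['camera_matrix']);E=np.array(m['extrinsics'])
    c=np.linalg.inv(K)@[u,v,1]; c=np.array([c[0],-c[1],-c[2]])
    return -E[:3,:3].T@E[:3,3], E[:3,:3].T@c   # origin, dir (per unit depth)
def at_depth(n,u,v,d): o,w=ray(n,u,v); return o+w*d
def at_z(n,u,v,z): o,w=ray(n,u,v); return o+w*(z-o[2])/w[2]
def cloud(n,d):
    v,u=np.mgrid[0:384,0:512]; m=r.camera_model(n);K=np.array(m['camera_matrix']);E=np.array(m['extrinsics'])
    c=np.stack([(u-K[0,2])/K[0,0],-(v-K[1,2])/K[1,1],-np.ones(u.shape)],-1)*d[...,None]
    return (c-E[:3,3])@E[:3,:3]
def proj(n,P):
    m=r.camera_model(n);K=np.array(m['camera_matrix']);E=np.array(m['extrinsics'])
    c=E[:3,:3]@np.array(P)+E[:3,3]; q=K@[c[0],-c[1],-c[2]]; return q[:2]/q[2]
def tri(a,b):
    (o1,d1),(o2,d2)=ray(*a),ray(*b)
    A=np.stack([d1,-d2],1); t=np.linalg.lstsq(A,o2-o1,rcond=None)[0]
    p,q=o1+t[0]*d1,o2+t[1]*d2; return (p+q)/2,np.linalg.norm(p-q)
E
python3 - <<'E'
from h import *
print(r.sense())
for n in('side','top'):
    p,d=snap(n,n+'0'); m=r.camera_model(n); print(n,m)
    for l in ('bin','blade_key','pin_key','square_key','brush','switch_box','jar','bottle','spool','parts_box'):
        print(l,[(round(x['score'],2),np.round(np.array(x['location'])*[512,384]).tolist()) for x in r.spot_in(l,n)[:4]])
    for l in ('blade_key_tip','blade_key','slot_mouth','switch_box','bin'):
        print('pt',l,[(round(x['score'],2),np.round(np.array(x['location'])*[512,384],1).tolist()) for x in r.spot_point(l,n)[:4]])
a=cv2.imread('pics/side0.png');b=cv2.imread('pics/top0.png')
cv2.imwrite('pics/both0.png',cv2.resize(np.hstack([a,b]),(800,300)))
E
```

```text
{'clock': 0.0, 'qpos': array([-1.32851837,  0.41796155, -0.01030463,  1.61417688,  0.00469663,
        1.11071608, -0.05300694]), 'qvel': array([ 0.00126924, -0.0003972 , -0.00157499,  0.00112328, -0.00024443,
        0.00063043, -0.00093142]), 'joint_torque': array([ 1.53418165e-03, -8.51261687e+01,  6.39826879e-01, -4.25984395e+01,
       -4.87329334e-02,  1.87242287e-02,  1.10427700e-04]), 'tcp_pos': array([0.17489314, 0.59962878, 0.20483191]), 'tcp_rot': array([-3.14035781e+00,  8.86503213e-05,  2.85781605e+00]), 'wrist_force': array([ 0.25001394, -0.28061376, -0.02200298]), 'moment': array([ 0.02711741,  0.02494153, -0.01609381]), 'finger_force': 0.0, 'width': 0.09395152296656652}
side {'camera_matrix': array([[421.56164134,   0.        , 259.60795147],
       [  0.        , 421.56164134, 195.78052708],
       [  0.        ,   0.        ,   1.        ]]), 'extrinsics': array([[-0.9800377 , -0.19872994, -0.00570292,  0.56733851],
       [ 0.09380309, -0.48750123,  0.86806885, -0.08847194],
       [-0.17529145,  0.85020525,  0.49641107, -1.02520819],
       [ 0.        ,  0.      
[... 1025 characters left out ...]
      [ 0.        ,  0.        ,  0.        ,  1.        ]])}
bin [(0.94, [347.0, 209.0]), (0.39, [172.0, 236.0])]
blade_key [(0.54, [259.0, 188.0])]
pin_key [(0.61, [338.0, 187.0])]
square_key []
brush [(0.5, [317.0, 209.0]), (0.3, [212.0, 144.0])]
switch_box []
jar [(0.96, [286.0, 134.0])]
bottle [(0.7, [167.0, 193.0])]
spool [(0.72, [170.0, 233.0]), (0.47, [214.0, 145.0])]
parts_box []
pt blade_key_tip [(0.48, [325.0, 232.7]), (0.46, [280.3, 197.6]), (0.15, [206.6, 146.9])]
pt blade_key [(0.62, [263.3, 191.0]), (0.47, [344.0, 184.2]), (0.46, [340.9, 234.7])]
pt slot_mouth [(0.72, [207.1, 156.7])]
pt switch_box [(0.94, [213.6, 165.7]), (0.7, [282.0, 140.8])]
pt bin [(0.86, [341.2, 208.8])]
```

View pics/both0.png

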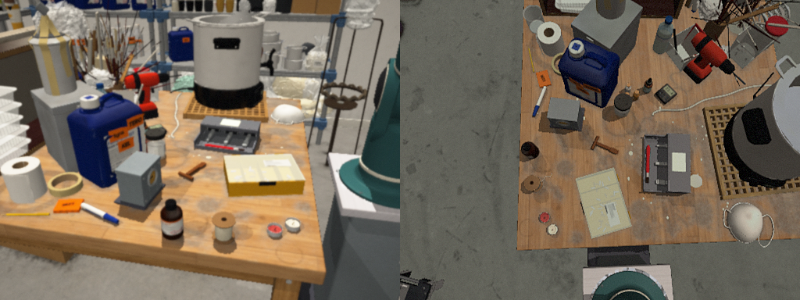

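```bash
python3 - <<'E'
import cv2,numpy as np
b=cv2.imread('pics/top0.png')[130:290,240:440];cv2.imwrite('pics/topcrop.png',cv2.resize(b,(750,600),interpolation=cv2.INTER_CUBIC))
a=cv2.imread('pics/side0.png')[130:280,150:350];cv2.imwrite('pics/sidecrop.png',cv2.resize(a,(800,600),interpolation=cv2.INTER_CUBIC))
E
```

```text
(no output)
```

View pics/topcrop.png

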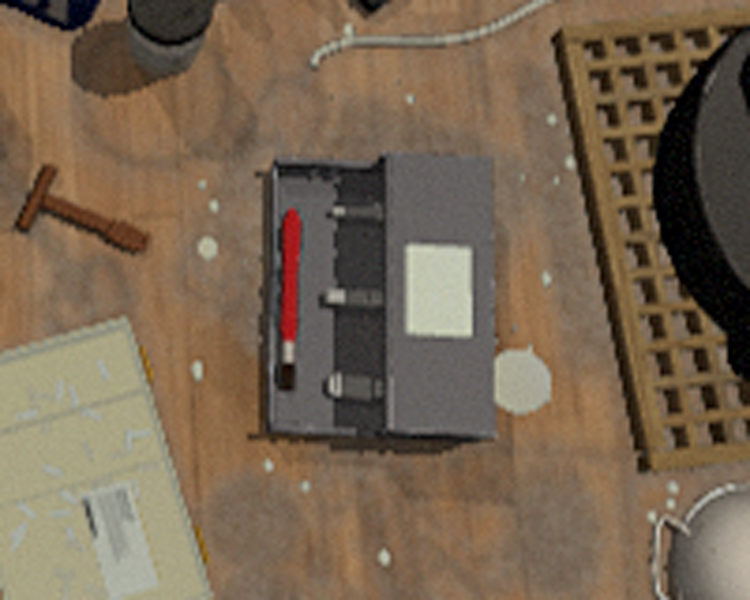

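View pics/sidecrop.png

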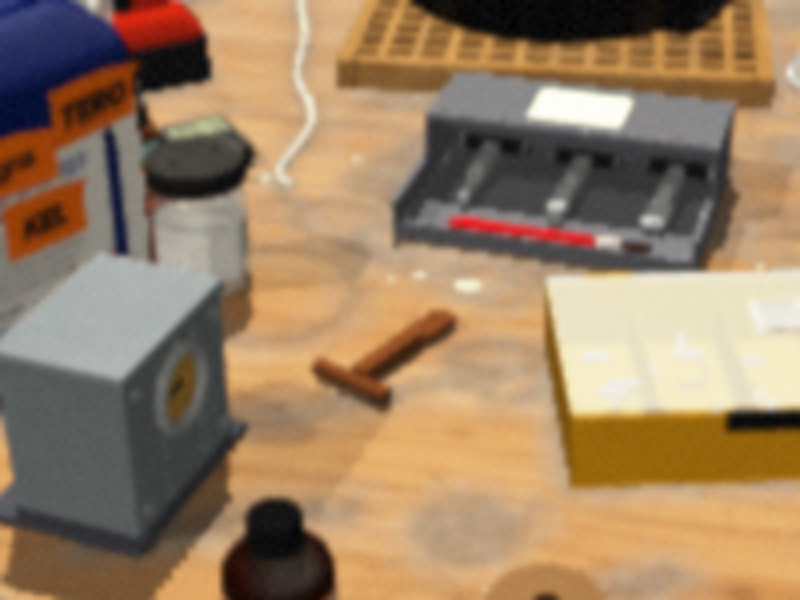

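The top crop shows three candidates in the bin with tips at crop (330,212), (325,297) and (330,386). Their widths are about 13, 18 and 26 px, or roughly 9, 12 and 18 mm. The bottom one, full-picture (330,233), fits the 18 mm flat blade. The wooden-brown T at crop (80,210) is the look-alike. I'll measure them and confirm with one enlarged crop.

```bash
python3 - <<'E'
from h import *
p=np.load('pics/top0.npz');T=p['p'];D=p['d'];C=cloud('top',D)
q=np.load('pics/side0.npz');DS=q['d'];CS=cloud('side',DS)
print('cams',ray('top',0,0)[0],ray('side',0,0)[0])
for v in (180,186,208,209,233): 
    pass
for n,(u,v) in {'pin':(335,186.5),'sq':(334,209),'bl':(335,233)}.items():
    print(n,[C[int(round(v)),x].round(3).tolist() for x in (329,331,335,338,340)])
# table height
print('table',C[300,330],C[250,300],CS[215,290] )
# bin hood
for u,v in [(345,175),(370,175),(345,243),(370,243),(313,240),(313,175)]: print('hood',u,v,C[v,u].round(3))
# switch box top
m=(C[...,2]>.100)&(C[...,2]<.118)&(C[...,0]>.3)
v,u=np.nonzero(m); 
n,l,st,ce=cv2.connectedComponentsWithStats(m.astype(np.uint8))
for i in range(1,n):
    if st[i,4]>80: 
        pts=C[l==i][:,:2]; rc=cv2.minAreaRect((pts*1000).astype(np.float32)); print('top comp',ce[i].round(),st[i,4],np.array(cv2.boxPoints(rc)).round(0).tolist(),C[l==i][:,2].mean())
for n in('blade_key_tip',):pass
for n,u,v in [('jar',286,134),('bottle',167,193),('spool',170,233),('brownT',260,190)]:print(n,C[v,u].round(3))
print('tri tip',tri(('top',325,232.7),('side',313.5,185.4)))
print('tri slot',tri(('top',207.1,156.7),('side',195.9,225.4)))
print('tri box',tri(('top',213.6,165.7),('side',200.2,253.2)))
# parts box
m=(C[...,2]>.045)&(C[...,2]<.062)&(C[...,0]>.25)&(C[...,1]>.0)&(C[...,1]<.35)
n,l,st,ce=cv2.connectedComponentsWithStats(m.astype(np.uint8))
for i in range(1,n):
    if st[i,4]>300:
        pts=C[l==i][:,:2]; rc=cv2.minAreaRect((pts*1000).astype(np.float32)); print('box54',ce[i].round(),st[i,4],np.array(cv2.boxPoints(rc)).round(0).tolist(),C[l==i][:,2].mean())
E
python3 - <<'E'
import cv2
b=cv2.imread('pics/top0.png')[170:252,305:380];cv2.imwrite('pics/bincrop.png',cv2.resize(b,(540,590),interpolation=cv2.INTER_CUBIC))
E
```

```text
cams [0.33003875 0.07128802 1.10195531] [0.38460184 0.94125435 0.58895991]
pin [[0.59, -0.148, 0.016], [0.59, -0.154, 0.014], [0.589, -0.166, 0.017], [0.589, -0.175, 0.015], [0.587, -0.18, 0.02]]
sq [[0.518, -0.141, 0.019], [0.518, -0.148, 0.016], [0.517, -0.159, 0.019], [0.517, -0.168, 0.019], [0.518, -0.175, 0.013]]
bl [[0.447, -0.136, 0.013], [0.446, -0.142, 0.014], [0.446, -0.153, 0.016], [0.445, -0.163, 0.014], [0.445, -0.168, 0.016]]
table [ 0.25471837 -0.1248511   0.00050549] [ 0.40105757 -0.04784905 -0.00083197] [0.48430706 0.10444359 0.05606141]
hood 345 175 [ 0.61  -0.188  0.064]
hood 370 175 [ 0.606 -0.261  0.065]
hood 345 243 [ 0.411 -0.17   0.061]
hood 370 243 [ 0.408 -0.238  0.068]
hood 313 240 [ 0.429 -0.088  0.003]
hood 313 175 [ 0.627 -0.102  0.014]
top comp [221.   2.] 204 [[1172.0, 94.0], [1192.0, 93.0], [1198.0, 233.0], [1178.0, 234.0]] 0.10998775199367643
top comp [406.  32.] 98 [[1031.0, -466.0], [1064.0, -472.0], [1079.0, -382.0], [1045.0, -377.0]] 0.10864955788000266
top comp [471.  38.] 85 [[971.0, -634.0], [995.0, -658.0], [1064.0, -589.0], [1040.0, -566.0]]
[... 260 characters left out ...]
139.] 1085 [[670.0, 157.0], [753.0, 143.0], [772.0, 254.0], [689.0, 268.0]] 0.11085452211882481
top comp [443. 204.] 382 [[370.0, -458.0], [407.0, -553.0], [691.0, -442.0], [654.0, -347.0]] 0.10999954187260572
jar [ 0.733 -0.019  0.095]
bottle [0.574 0.333 0.075]
spool [0.461 0.327 0.059]
brownT [ 0.59   0.064 -0.001]
tri tip (array([ 0.44736339, -0.12322023,  0.01840023]), np.float64(4.76001591377494e-05))
tri slot (array([0.67811808, 0.2162045 , 0.07582584]), np.float64(0.0025243033352104266))
tri box (array([ 0.67653057,  0.20770932, -0.00677744]), np.float64(0.00031271831423290665))
box54 [258. 258.] 4043 [[255.0, 124.0], [293.0, -31.0], [507.0, 22.0], [469.0, 177.0]] 0.05491542468092682
```

View pics/bincrop.png

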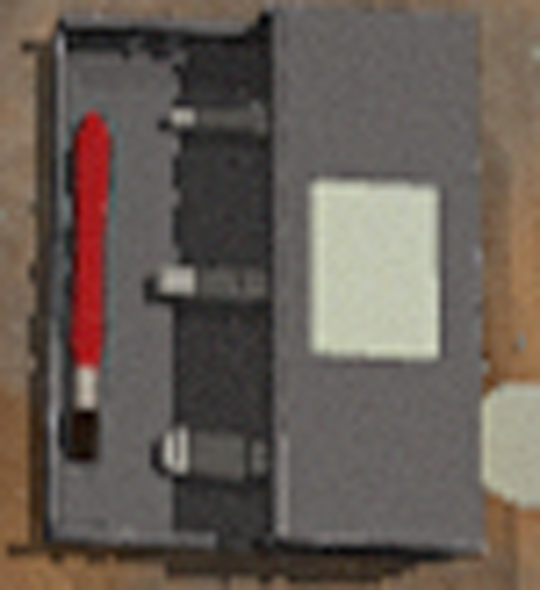

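The enlarged crop shows the bottom key, crop (165–270, 425–475), as a wide flat bit with a narrowed tip. The two above it are a thin pin and a plain square, so the bottom one is the blade key. Next I'll fit axes.

```bash
python3 - <<'E'
from h import *
p=np.load('pics/top0.npz');T=p['p'].astype(int);D=p['d'];C=cloud('top',D)
m=(C[...,2]>.055)&(C[...,2]<.075)&(C[...,0]>.36)&(C[...,0]<.68)&(C[...,1]>-.30)&(C[...,1]<-.10)
m=cv2.morphologyEx(m.astype(np.uint8),cv2.MORPH_CLOSE,np.ones((3,3)))
n,l,st,ce=cv2.connectedComponentsWithStats(m); i=1+np.argmax(st[1:,4])
cs,_=cv2.findContours((l==i).astype(np.uint8),0,2); rc=cv2.minAreaRect(max(cs,key=cv2.contourArea)); px=cv2.boxPoints(rc); print(px.round(1).tolist())
w=np.array([at_z('top',*a,.063)[:2] for a in px]);print('hood',w.round(4).tolist())
# gray profile of blade: brightness columns/rows
G=T.sum(2)//3
print(G[224:244,326:346])
# sub-pixel key mask
E
```

```text
[[342.0, 170.0], [372.0, 170.0], [372.0, 245.0], [342.0, 245.0]]
hood [[0.6256, -0.1808], [0.6219, -0.2695], [0.4025, -0.2448], [0.406, -0.1603]]
[[ 98  99  95  50  52  58  53  45  54  53  48  55  49  58  58  44  41  86
   93 102]
 [ 95  98  97  46  53  51  48  51  48  50  55  51  55  54  59  44  42  94
   98 101]
 [100 100  98  47  53  58  54  54  49  53  50  54  51  57  51  47  47  89
  107  94]
 [100  96  95  45  46  49  49  52  56  53  58  50  51  54  58  45  47  88
   99  98]
 [ 98 101  89  42  51  52  55  51  55  47  53  54  54  50  56  50  49  92
   87 101]
 [ 99 100  88  76  99  54  52  54  49  56  53  45  45  50  53  51  42  87
   88 101]
 [ 96  86 131 106 150  69  74  76  67  71  68  67  60  52  42  47  44  94
  109  97]
 [ 68  78 168 110 155  71  80  85  85  85  84  88  82  48  72  66  41  91
  129  98]
 [ 37  80 172 115 153  75  78  81  81  86  84  86  81  52  90  86  50  90
  128  97]
 [ 36  79 176 115 159  78  84  86  84  85  84  82  75  52  86  71  47  91
  121  94]
 [ 31  65 143 139 158  82  82  86  82  84  83  83  82  53  95  84  59  96
  123  96]
 [ 71  38  72 105 115  58  65  71  77  79  79  82  84  52  75  72  47  97
  123  96]
 [ 97  78  72  27  33  34  43  43  50  54  57  65  64  34  45  32  45  98
  126  97]
 [100 104  95  45  44  41  43  38  36  43  35  39  40  42  36  32  44  97
  122  98]
 [ 99 102  94  50  56  45  49  46  55  49  50  45  41  39  48  43  45  90
  129  92]
 [100  97  93  45  53  53  55  49  52  50  58  59  50  48  53  47  43  97
  126  94]
 [ 95 100 100  48  53  53  54  57  55  50  54  56  55  54  54  44  44  94
  128  95]
 [ 95 102  96  49  52  52  51  56  50  53  52  53  54  53  58  52  38  98
  125  98]
 [ 97  99  90  46  48  51  49  48  56  58  47  54  54  50  56  53  44  92
  123  97]
 [ 93  96  90  53  58  53  50  48  52  47  55  42  53  59  53  45  35 104
  133  99]]
```

```bash
cat >> h.py <<'E'
def plan(*wps):
    "wps: (x,y,z,yawdeg) world -> dp cm, spin units from the present pose"
    s=r.sense(); Rm=R.from_euler('xyz',s['tcp_rot']).as_matrix(); y0=np.degrees(s['tcp_rot'][2])
    print('at',s['tcp_pos'].round(4),'yaw',round(y0,2),'t',round(s['clock'],2),'w',round(s['width'],4),'F',s['wrist_force'].round(1),'q',s['qpos'].round(2))
    pr=s['tcp_pos']
    for x,y,z,a in wps:
        d=Rm.T@(np.array([x,y,z])-s['tcp_pos'])*100; da=(y0-a+180)%360-180
        print((x,y,z,a),'dp',d.round(2).tolist(),'spin',round(da/6,2),'rows',round(np.linalg.norm(np.array([x,y,z])-pr)/.0417,1)); pr=np.array([x,y,z])
E
python3 - <<'E'
from h import *
print(proj('side',(.448,-.130,.010)),proj('side',(.4467,-.143,.013)),at_z('top',327.4,232.3,.013))
plan((.45,.25,.205,84.7),(.4467,-.143,.12,84.7),(.4467,-.143,.007,84.7))
E
```

```text
[313.31298624 186.85370296] [314.23008581 183.87107252] [ 0.44886432 -0.13143557  0.013     ]
at [0.175  0.6    0.2054] yaw 163.74 t 1.6 w 0.0939 F [-0.4  0.2 -0. ] q [-1.33  0.42 -0.01  1.61  0.    1.11 -0.05]
(0.45, 0.25, 0.205, 84.7) dp [-36.2, -25.9, 0.05] spin 13.17 rows 10.7
(0.4467, -0.143, 0.12, 84.7) dp [-46.89, -63.72, 8.55] spin 13.17 rows 9.6
(0.4467, -0.143, 0.007, 84.7) dp [-46.89, -63.72, 19.85] spin 13.17 rows 2.7
```

play_rows(
  steps=[
    {"dp":[-36.2,-25.9,0],"spin":13.17},
    {"dp":[-36.2,-25.9,0],"spin":13.17},
    {"dp":[-36.2,-25.9,0],"spin":13.17},
    {"dp":[-36.2,-25.9,0],"spin":13.17},
    {"dp":[-36.2,-25.9,0],"spin":13.17},
    {"dp":[-36.2,-25.9,0],"spin":13.17},
    {"dp":[-36.2,-25.9,0],"spin":13.17},
    {"dp":[-36.2,-25.9,0],"spin":13.17},
    {"dp":[-36.2,-25.9,0],"spin":13.17},
    {"dp":[-36.2,-25.9,0],"spin":13.17},
    {"dp":[-46.9,-63.7,8.5],"spin":13.17},
    {"dp":[-46.9,-63.7,8.5],"spin":13.17},
    {"dp":[-46.9,-63.7,8.5],"spin":13.17},
    {"dp":[-46.9,-63.7,8.5],"spin":13.17},
    {"dp":[-46.9,-63.7,8.5],"spin":13.17},
    {"dp":[-46.9,-63.7,8.5],"spin":13.17},
    {"dp":[-46.9,-63.7,8.5],"spin":13.17},
    {"dp":[-46.9,-63.7,8.5],"spin":13.17},
    {"dp":[-46.9,-63.7,8.5],"spin":13.17},
    {"dp":[-46.9,-63.7,8.5],"spin":13.17},
  ],
  fingers=3.6,
  squeeze=40,
)

```text
clock: 3.27
tcp_pos: [0.4465, -0.1375, 0.1219]
tcp_rot: [3.141, -0.0, 1.479]
wrist_force: [1.3, 0.0, 0.3]
width: 0.036
finger_force: 0.0
```

play_rows(
  steps=[
    {"dp":[0,0,2],"spin":0},
    {"dp":[0,0,2],"spin":0},
    {"dp":[0,0,2],"spin":0},
  ],
)

```text
clock: 3.52
tcp_pos: [0.4461, -0.1357, 0.1017]
tcp_rot: [-3.14, 0.0, 1.478]
wrist_force: [1.1, 0.2, 1.2]
width: 0.0362
finger_force: 0.0
```

```bash
python3 - <<'E'
from h import *
plan((.4467,-.143,.05,84.7),(.4467,-.143,.007,84.7))
E
```

```text
at [ 0.4461 -0.1357  0.1017] yaw 84.67 t 3.52 w 0.0362 F [1.1 0.2 1.2] q [-0.31  0.33  0.63  2.11 -0.27  0.79  0.39]
(0.4467, -0.143, 0.05, 84.7) dp [-0.72, 0.14, 5.17] spin -0.0 rows 1.3
(0.4467, -0.143, 0.007, 84.7) dp [-0.72, 0.14, 9.47] spin -0.0 rows 1.0
```

play_rows(
  steps=[
    {"dp":[-0.7,0.1,3],"spin":0},
    {"dp":[-0.7,0.1,6],"spin":0},
    {"dp":[-0.7,0.1,8],"spin":0},
    {"dp":[-0.7,0.1,9.4],"spin":0},
    {"dp":[-0.7,0.1,9.4],"spin":0},
    {"dp":[-0.7,0.1,9.4],"spin":0},
  ],
)

```text
clock: 4.02
tcp_pos: [0.4474, -0.1419, 0.0087]
tcp_rot: [3.142, -0.0, 1.48]
wrist_force: [-0.9, -0.7, 0.6]
width: 0.0362
finger_force: 0.0
```

play_rows(
  steps=[
    {"dp":[0,0,0.2],"spin":0},
    {"dp":[0,0,0.2],"spin":0},
    {"dp":[0,0,0.2],"spin":0},
    {"dp":[0,0,0.2],"spin":0},
    {"dp":[0,0,0.2],"spin":0},
    {"dp":[0,0,0.2],"spin":0},
  ],
  fingers=0.5,
  squeeze=45,
)

```text
clock: 4.52
tcp_pos: [0.4475, -0.1425, 0.0064]
tcp_rot: [3.141, -0.0, 1.479]
wrist_force: [2.4, 2.8, 4.4]
width: 0.0175
finger_force: 45.0
```

play_rows(
  steps=[
    {"dp":[0,0,-0.8],"spin":0},
    {"dp":[0,0,-1.6],"spin":0},
    {"dp":[0,0,-2.4],"spin":0},
    {"dp":[0,0,-2.4],"spin":0},
  ],
)

```text
clock: 4.85
tcp_pos: [0.4477, -0.143, 0.0316]
tcp_rot: [3.14, 0.0, 1.478]
wrist_force: [1.2, -0.7, -1.2]
width: 0.0174
finger_force: 45.0
```

```bash
python3 - <<'E'
from h import *
print(r.sense()['wrist_force'],r.sense()['moment'],r.sense()['width'],r.sense()['tcp_pos'])
p,d=snap('side','s1'); cv2.imwrite('pics/s1c.png',cv2.resize(p[130:230,230:360,::-1],(780,600),interpolation=cv2.INTER_CUBIC))
E
```

```text
[ 1.23732717 -0.72198075 -1.22702513] [-0.03120864  0.01469793 -0.0138764 ] 0.01738435640733114 [ 0.44765918 -0.14298851  0.03163171]
```

View pics/s1c.png

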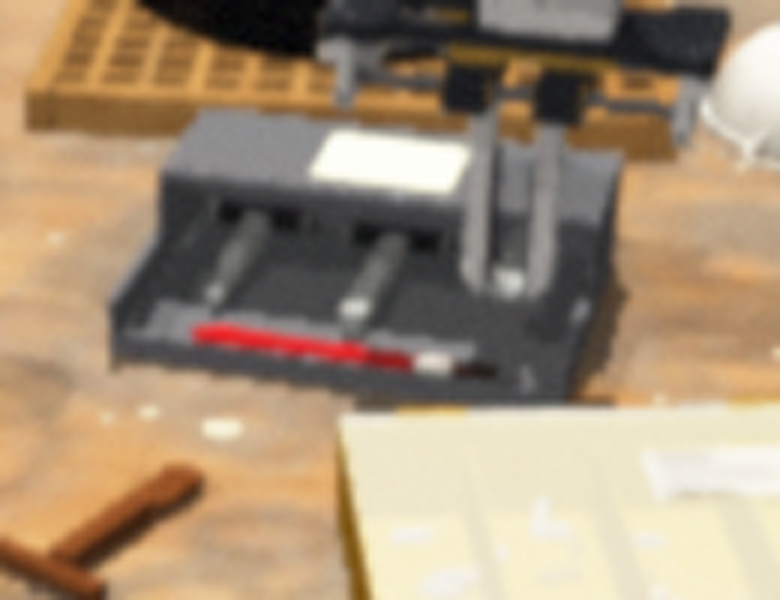

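The crop shows the blade tip held between the fingers at (510,278), lifted clear of the floor. The other two keys and the brush haven't moved. Now I'll draw it out.

play_rows(
  steps=[
    {"dp":[1.5,0,0],"spin":0},
    {"dp":[3,0,0],"spin":0},
    {"dp":[4.5,0,0],"spin":0},
    {"dp":[6,0,0],"spin":0},
    {"dp":[7.5,0,0],"spin":0},
    {"dp":[9,0,0],"spin":0},
    {"dp":[9.8,0,0],"spin":0},
    {"dp":[9.8,0,-0.5],"spin":0},
    {"dp":[9.8,0,-3],"spin":0},
    {"dp":[9.8,0,-6],"spin":0},
    {"dp":[9.8,0,-9],"spin":0},
    {"dp":[9.8,0,-12],"spin":0},
    {"dp":[9.8,0,-12],"spin":0},
  ],
)

```text
clock: 5.98
tcp_pos: [0.458, -0.0464, 0.1547]
tcp_rot: [3.136, -0.002, 1.477]
wrist_force: [0.3, -0.5, 0.1]
width: 0.0175
finger_force: 45.0
```

```bash
python3 - <<'E'
from h import *
plan((.52,.10,.15,-9.6),(.605,.185,.15,-9.6),(.605,.185,.03,-9.6),(.605,.185,.005,-9.6))
a,_=snap('side','s2');b,_=snap('top','t2')
cv2.imwrite('pics/b2.png',cv2.resize(np.hstack([a[50:250,170:370],b[100:300,200:400]])[...,::-1],(800,400),interpolation=cv2.INTER_CUBIC))
E
```

```text
at [ 0.458  -0.0464  0.1547] yaw 84.63 t 5.98 w 0.0175 F [ 0.3 -0.5  0.1] q [-0.57  0.22  0.69  2.08 -0.18  0.89  0.12]
(0.52, 0.1, 0.15, -9.6) dp [15.16, 4.8, 0.53] spin 15.7 rows 3.8
(0.605, 0.185, 0.15, -9.6) dp [24.42, 12.46, 0.59] spin 15.7 rows 2.9
(0.605, 0.185, 0.03, -9.6) dp [24.4, 12.39, 12.59] spin 15.7 rows 2.9
(0.605, 0.185, 0.005, -9.6) dp [24.4, 12.38, 15.09] spin 15.7 rows 0.6
```

View pics/b2.png

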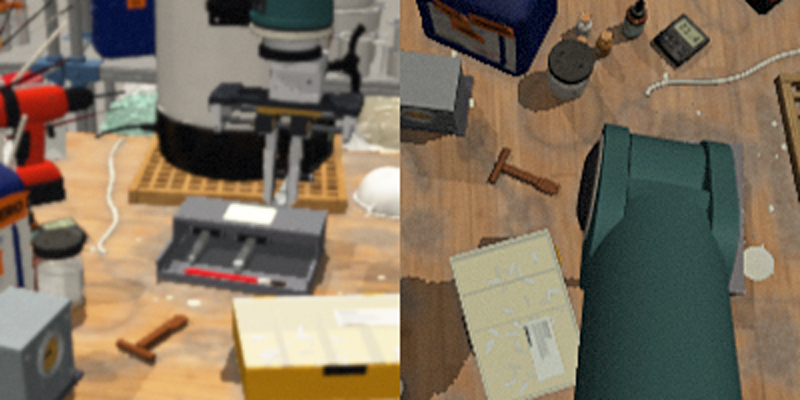

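play_rows(
  steps=[
    {"dp":[15.2,4.8,0.5],"spin":15.7},
    {"dp":[15.2,4.8,0.5],"spin":15.7},
    {"dp":[15.2,4.8,0.5],"spin":15.7},
    {"dp":[15.2,4.8,0.5],"spin":15.7},
    {"dp":[24.4,12.4,0.6],"spin":15.7},
    {"dp":[24.4,12.4,0.6],"spin":15.7},
    {"dp":[24.4,12.4,0.6],"spin":15.7},
    {"dp":[24.4,12.4,0.6],"spin":15.7},
    {"dp":[24.4,12.4,0.6],"spin":15.7},
    {"dp":[24.4,12.4,0.6],"spin":15.7},
    {"dp":[24.4,12.4,0.6],"spin":15.7},
    {"dp":[24.4,12.4,0.6],"spin":15.7},
    {"dp":[24.4,12.4,0.6],"spin":15.7},
    {"dp":[24.4,12.4,0.6],"spin":15.7},
    {"dp":[24.4,12.4,0.6],"spin":15.7},
    {"dp":[24.4,12.4,3.6],"spin":15.7},
    {"dp":[24.4,12.4,6.6],"spin":15.7},
    {"dp":[24.4,12.4,8.6],"spin":15.7},
    {"dp":[24.4,12.4,8.6],"spin":15.7},
  ],
)

```text
clock: 7.67
tcp_pos: [0.5995, 0.1852, 0.0594]
tcp_rot: [3.138, 0.005, -0.164]
wrist_force: [-0.5, -0.1, -1.2]
width: 0.0168
finger_force: 45.0
```

```bash
python3 - <<'E'
from h import *
plan((.605,.185,.03,-9.6),(.605,.185,.005,-9.6))
a,_=snap('side','s3')
cv2.imwrite('pics/s3c.png',cv2.resize(a[130:290,140:340,::-1],(750,600),interpolation=cv2.INTER_CUBIC))
E
```

```text
at [0.5995 0.1852 0.0594] yaw -9.41 t 7.67 w 0.0168 F [-0.5 -0.1 -1.2] q [-0.92  0.75  0.82  1.73 -0.65  0.96 -1.57]
(0.605, 0.185, 0.03, -9.6) dp [0.56, -0.08, 2.94] spin 0.03 rows 0.7
(0.605, 0.185, 0.005, -9.6) dp [0.57, -0.09, 5.44] spin 0.03 rows 0.6
```

View pics/s3c.png

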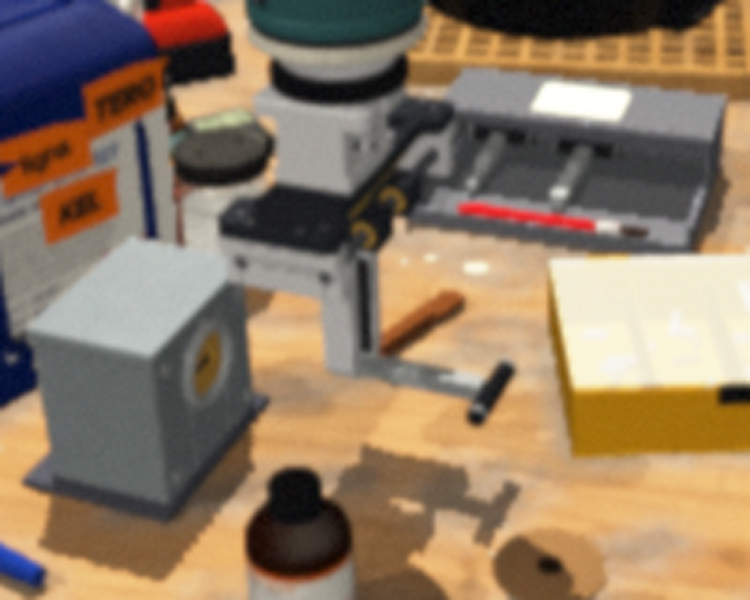

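The crop shows the key held level by its blade. The black T is at (490,390), clear of the parts box and bottle, with the table free below. I'll back off the switch box 1 cm and lay it down.

play_rows(
  steps=[
    {"dp":[-0.9,0.1,2],"spin":0},
    {"dp":[-0.9,0.1,3.5],"spin":0},
    {"dp":[-0.9,0.1,4.6],"spin":0},
    {"dp":[-0.9,0.1,5.2],"spin":0},
    {"dp":[-0.9,0.1,5.5],"spin":0},
    {"dp":[-0.9,0.1,5.5],"spin":0},
    {"dp":[-0.9,0.1,5.5],"spin":0},
  ],
)

```text
clock: 8.3
tcp_pos: [0.5933, 0.1868, 0.0095]
tcp_rot: [-3.142, -0.001, -0.166]
wrist_force: [0.5, 1.0, -0.6]
width: 0.017
finger_force: 45.0
```

play_rows(
  steps=[
    {"dp":[0,0,0.3],"spin":0},
    {"dp":[0,0,0.6],"spin":0},
    {"dp":[0,0,0.6],"spin":0},
  ],
)

```text
clock: 8.55
tcp_pos: [0.5931, 0.1871, 0.0029]
tcp_rot: [-3.141, -0.0, -0.165]
wrist_force: [0.8, 0.6, 0.5]
width: 0.0171
finger_force: 45.0
```

play_rows(
  steps=[
    {"dp":[0,0,0],"spin":0},
    {"dp":[0,0,0],"spin":0},
    {"dp":[0,0,0],"spin":0},
    {"dp":[0,0,0],"spin":0},
    {"dp":[0,0,-2],"spin":0},
    {"dp":[0,0,-5],"spin":0},
    {"dp":[0,0,-8],"spin":0},
    {"dp":[0,0,-11],"spin":0},
    {"dp":[0,0,-11],"spin":0},
    {"dp":[0,0,-11],"spin":0},
  ],
  fingers=4.0,
)

```text
clock: 9.38
tcp_pos: [0.5935, 0.1873, 0.1143]
tcp_rot: [-3.14, -0.002, -0.165]
wrist_force: [-0.8, -0.1, -1.0]
width: 0.0401
finger_force: 0.0
```

```bash
python3 - <<'E'
from h import *
plan((.5,.2,.1,-9.6))
a,ds=snap('side','s4');b,dt=snap('top','t4')
for n in('side','top'):
  for l in ('blade_key_tip','blade_key'):
    print(n,l,[(round(x['score'],2),np.round(np.array(x['location'])*[512,384],1).tolist()) for x in r.spot_point(l,n)[:4]])
# predicted key from grasp
g=np.array([.5931,.1871]);u=np.array([np.cos(-.165),np.sin(-.165)])
for s in (13,-36,-86): P=[*(g+u*s/1000),.006]; print(s,np.round(P,4),proj('side',P).round(1),proj('top',P).round(1))
c=cv2.resize(a[170:270,220:330,::-1],(660,600),interpolation=cv2.INTER_CUBIC); cv2.imwrite('pics/s4c.png',c)
E
```

```text
at [0.5935 0.1873 0.1143] yaw -9.47 t 9.38 w 0.0401 F [-0.8 -0.1 -1. ] q [-0.97  0.67  0.88  1.72 -0.6   1.03 -1.61]
(0.5, 0.2, 0.1, -9.6) dp [-9.44, 0.29, 1.41] spin 0.02 rows 2.3
side blade_key_tip [(0.74, [232.7, 242.7]), (0.51, [260.4, 207.0])]
side blade_key [(0.83, [255.6, 252.8]), (0.5, [253.2, 217.5])]
top blade_key_tip [(0.75, [276.5, 194.8]), (0.49, [217.3, 188.4])]
top blade_key [(0.77, [264.8, 188.5]), (0.52, [218.4, 202.2])]
13 [0.6059 0.185  0.006 ] [232.1 246.4] [220.7 186.1]
-36 [0.5576 0.193  0.006 ] [251.9 250.9] [218.3 201.5]
-86 [0.5083 0.2012 0.006 ] [272.7 255.7] [215.9 217.5]
```

View pics/s4c.png

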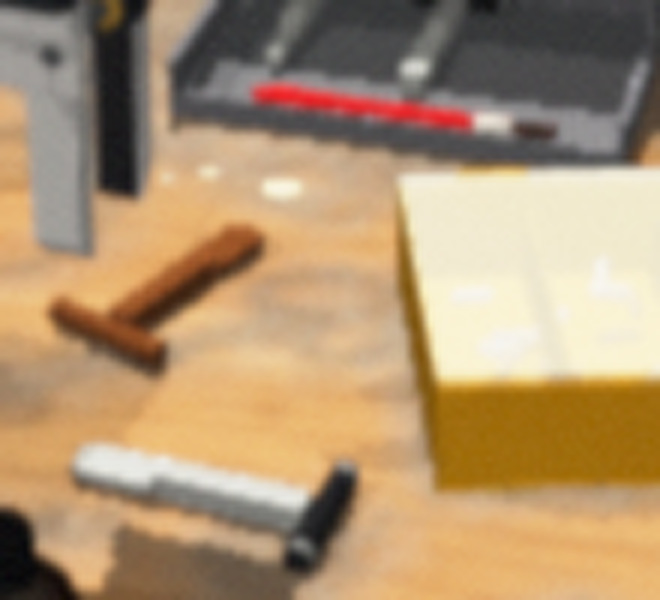

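The crop shows the black-handled key flat on the table, bar centre at crop (323,515) and tip at (80,466). It's clear of the bin, parts box and brown T (110,310), and it's released. It sits within 2 mm of where the grasp predicted. Next I'll regrip the shank just ahead of the bar.

play_rows(
  steps=[
    {"dp":[-3.4,0,0],"spin":0},
    {"dp":[-6.8,0,2],"spin":0},
    {"dp":[-6.8,0,5],"spin":0},
    {"dp":[-6.8,0,8],"spin":0},
    {"dp":[-6.8,0,8],"spin":0},
    {"dp":[-6.8,0,8],"spin":0},
  ],
)

```text
clock: 10.18
tcp_pos: [0.5254, 0.1974, 0.0325]
tcp_rot: [3.14, 0.001, -0.166]
wrist_force: [0.5, 1.1, 1.0]
width: 0.04
finger_force: 0.0
```

```bash
python3 - <<'E'
from h import *
plan((.526,.1983,.002,-9.6))
E
```

```text
at [0.5254 0.1974 0.0325] yaw -9.51 t 10.18 w 0.04 F [0.5 1.1 1. ] q [-1.02  0.69  0.81  1.92 -0.67  0.83 -1.58]
(0.526, 0.1983, 0.002, -9.6) dp [0.05, -0.11, 3.05] spin 0.01 rows 0.7
```

play_rows(
  steps=[
    {"dp":[0,-0.1,1.5],"spin":0},
    {"dp":[0,-0.1,2.5],"spin":0},
    {"dp":[0,-0.1,3.0],"spin":0},
    {"dp":[0,-0.1,3.0],"spin":0},
    {"dp":[0,-0.1,3.0],"spin":0},
  ],
)

```text
clock: 10.6
tcp_pos: [0.5262, 0.1989, 0.0032]
tcp_rot: [3.141, -0.0, -0.166]
wrist_force: [0.3, -0.4, -0.3]
width: 0.0398
finger_force: 0.0
```

play_rows(
  steps=[
    {"dp":[0,0,0],"spin":0},
    {"dp":[0,0,0],"spin":0},
    {"dp":[0,0,0],"spin":0},
    {"dp":[0,0,0],"spin":0},
    {"dp":[0,0,0],"spin":0},
    {"dp":[0,0,0],"spin":0},
  ],
  fingers=0.3,
  squeeze=55,
)

```text
clock: 11.1
tcp_pos: [0.526, 0.1992, 0.0031]
tcp_rot: [-3.141, -0.0, -0.165]
wrist_force: [-1.6, 0.0, 4.2]
width: 0.0112
finger_force: 55.0
```

```bash
python3 - <<'E'
from h import *
q=np.load('pics/side0.npz');S=q['p'];D=q['d'];C=cloud('side',D)
p=np.load('pics/top0.npz');CT=cloud('top',p['d'])
f=np.array([.6816,.2121]);a=-.167;X=np.array([np.cos(a),np.sin(a)]);Y=np.array([-X[1],X[0]])
def loc(c): d=c[...,:2]-f; return np.stack([d@X,d@Y,c[...,2]],-1)
L=loc(C)
m=(abs(L[...,0])<.012)&(abs(L[...,1])<.052)&(L[...,2]>.015)&(L[...,2]<.105)
rad=np.hypot(L[...,1],L[...,2]-.07); mf=m&(rad>.031)
A=L[mf]; sol,*_=np.linalg.lstsq(np.c_[np.ones(len(A)),A[:,1],A[:,2]],A[:,0],rcond=None); print('front plane x=',sol.round(4),len(A), 'rms',np.std(A[:,0]-np.c_[np.ones(len(A)),A[:,1],A[:,2]]@sol))
LT=loc(CT); t=(abs(LT[...,2]-.11)<.008)&(LT[...,0]>-.03)&(LT[...,0]<.11)&(abs(LT[...,1])<.08)
B=LT[t]; print('top: x',np.percentile(B[:,0],[1,50,99]).round(4),'y',np.percentile(B[:,1],[1,50,99]).round(4),'z',B[:,2].mean())
# pixel area of top face boundaries via image moment
vv,uu=np.nonzero(t); print('centroid px',uu.mean(),vv.mean(),'world@.11',at_z('top',uu.mean(),vv.mean(),.11))
# front barrel brass: hue mask
hsv=cv2.cvtColor(S,cv2.COLOR_RGB2HSV); bm=(hsv[...,1]>90)&(hsv[...,2]>50)&m
ys,xs=np.nonzero(bm); print('brass px',len(xs),xs.mean(),ys.mean(), xs.min(),xs.max(),ys.min(),ys.max(), L[bm].mean(0))
# dark slot within
g=S.sum(2)//3; print(g[216:236,188:204])
for P in [(0,0,.07),(0,.009,.07),(0,-.009,.07),(-.005,0,.07+.0275)]:
    w=f+X*P[0]+Y*P[1]; print(P,proj('side',(*w,P[2])).round(1))
E
```

```text
front plane x= [ 0.0004 -0.0007 -0.0047] 537 rms 0.0007709236366231688
top: x [-0.0007  0.0389  0.0812] y [-0.056  -0.0008  0.0549] z 0.1109002279705499
centroid px 209.2574074074074 139.38333333333333 world@.11 [0.72011332 0.20498412 0.11      ]
brass px 82 195.76829268292684 226.390243902439 192 206 219 234 [ 0.00047454 -0.00546595  0.06606999]
[[142 105  75  64  68  79  85  83  82  79  77  71  66  62  61  61]
 [108  75  65  61  72  83  90  91  82  75  77  76  74  65  64  60]
 [ 77  64  61  68  81  89  89  86  77  73  75  79  77  70  61  61]
 [ 68  64  67  76  91  96  85  76  69  67  75  83  83  74  64  61]
 [ 62  66  67  85  95  95  79  70  64  66  74  89  89  82  67  65]
 [ 65  67  76  94  97  87  73  64  64  66  75  89  95  85  70  64]
 [ 65  71  85  98  92  80  70  67  66  65  75  91  97  88  73  62]
 [ 64  78  94  97  93  73  65  64  68  71  74  93  99  90  71  65]
 [ 68  88 103 101  85  73  58  55  67  67  75  96 101  91  72  63]
 [ 71  96 108  98  78  60  46  47  66  68  74  95 104  90  70  65]
 [ 72  95 107  97  70  53  39  49  62  66  79  99 102  85  68  64]
 [ 73  98 104  91  64  42  47  58  66  67  81 104 102  81  67  63]
 [ 75  95 102  85  59  49  60  65  63  69  87 105  96  75  66  63]
 [ 76  98  99  82  63  58  61  64  62  71  90 101  92  73  64  62]
 [ 77  96  97  79  67  63  64  64  66  76  94  98  85  69  65  63]
 [ 79  94  98  82  68  64  65  65  70  83  95  94  79  66  62  63]
 [ 75  91  96  83  71  64  63  69  79  90  96  86  74  67  63  65]
 [ 72  91  94  81  72  66  66  72  82  90  89  81  70  66  63  60]
 [ 70  89  91  87  72  65  70  78  84  87  80  74  70  67  62  65]
 [ 70  86  96  89  77  68  70  78  83  81  70  68  68  66  63  60]]
(0, 0, 0.07) [194.7 226.2]
(0, 0.009, 0.07) [192.7 228.4]
(0, -0.009, 0.07) [196.6 224.1]
(-0.005, 0, 0.0975) [195.7 216.1]
```

play_rows(
  steps=[
    {"dp":[0,0,-2],"spin":0},
    {"dp":[0,0,-4],"spin":0},
    {"dp":[0,0,-6.4],"spin":0},
    {"dp":[0,0,-6.4],"spin":0},
  ],
)

```text
clock: 11.43
tcp_pos: [0.5277, 0.1994, 0.0704]
tcp_rot: [-3.139, -0.003, -0.166]
wrist_force: [0.8, 0.6, 0.3]
width: 0.0112
finger_force: 55.0
```

```bash
python3 - <<'E'
from h import *
plan((.5776,.2293,.0671,-9.57))
E
```

```text
at [0.5277 0.1994 0.0704] yaw -9.5 t 11.43 w 0.0112 F [0.8 0.6 0.3] q [-1.06  0.64  0.86  1.9  -0.62  0.89 -1.62]
(0.5776, 0.2293, 0.0671, -9.57) dp [4.43, -3.77, 0.35] spin 0.01 rows 1.4
```

play_rows(
  steps=[
    {"dp":[1.5,-1.3,0.2],"spin":0},
    {"dp":[3,-2.6,0.2],"spin":0},
    {"dp":[4.4,-3.8,0.3],"spin":0},
    {"dp":[4.4,-3.8,0.3],"spin":0},
    {"dp":[4.4,-3.8,0.3],"spin":0},
    {"dp":[4.4,-3.8,0.3],"spin":0},
  ],
)

```text
clock: 11.93
tcp_pos: [0.5751, 0.2288, 0.0635]
tcp_rot: [3.141, 0.001, -0.166]
wrist_force: [-1.4, 1.1, -0.7]
width: 0.0111
finger_force: 55.0
```

```bash
python3 - <<'E'
from h import *
plan((.5776,.2293,.0671,-9.57))
a,ds=snap('side','s5');b,dt=snap('top','t5')
c=np.hstack([cv2.resize(a[180:260,160:260,::-1],(400,320),interpolation=cv2.INTER_CUBIC),cv2.resize(b[120:220,160:260,::-1],(400,320),interpolation=cv2.INTER_CUBIC)]); 
s=r.sense();t=s['tcp_pos'];y=s['tcp_rot'][2];u=np.array([np.cos(y),np.sin(y),0]);v=np.array([-u[1],u[0],0])
for k in (80,46,20,-20): 
  P=t+u*k/1000+[0,0,.0029]; print(k,P.round(4),proj('side',P).round(1),proj('top',P).round(1))
print('slot',proj('side',(.6811,.2119,.07)),proj('top',(.6811,.2119,.07)))
for n in('side','top'):
  for l in ('blade_key_tip','slot_mouth'):
    print(n,l,[(round(x['score'],2),np.round(np.array(x['location'])*[512,384],1).tolist()) for x in r.spot_point(l,n)[:3]])
cv2.imwrite('pics/b5.png',c)
E
```

```text
at [0.5751 0.2288 0.0635] yaw -9.51 t 11.93 w 0.0111 F [-1.4  1.1 -0.7] q [-1.01  0.73  0.83  1.76 -0.65  0.95 -1.65]
(0.5776, 0.2293, 0.0671, -9.57) dp [0.24, -0.09, -0.36] spin 0.01 rows 0.1
80 [0.6539 0.2157 0.0667] [206.3 229.7] [207.9 165.9]
46 [0.6204 0.2213 0.0667] [220.3 232.8] [206.  176.8]
20 [0.5948 0.2256 0.0667] [231.3 235.3] [204.6 185.4]
-20 [0.5553 0.2322 0.0667] [248.5 239.1] [202.4 198.6]
slot [194.91296238 226.2152789 ] [208.90614786 156.73101932]
side blade_key_tip [(0.57, [259.7, 208.6]), (0.25, [225.8, 235.3])]
side slot_mouth [(0.8, [193.8, 226.7])]
top blade_key_tip [(0.48, [277.0, 193.8])]
top slot_mouth [(0.8, [211.2, 155.1])]
```

View pics/b5.png

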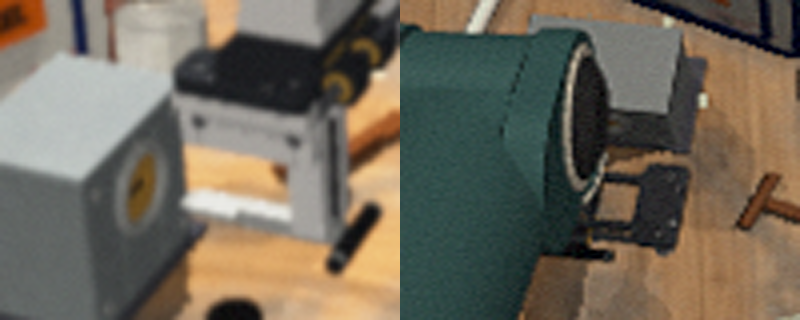

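The side crop shows the blade tip at full-picture (205.5,230), against a prediction of (206.3,229.7), pointing at the slot at (194,226). In the top view the arm hides the key. I'll compare blade edges with the prediction.

```bash
python3 - <<'E'
from h import *
S=np.load('pics/s5.npz');G=S['p'].astype(int).sum(2)//3
print('   ',list(range(202,226)))
for v in range(222,242): print(v,G[v,202:226])
s=r.sense();t=np.array([.5751,.2288,.0635]);y=-.166;u=np.array([np.cos(y),np.sin(y),0]);w=np.array([-u[1],u[0],0]);z=np.array([0,0,1])
for k in (80,76,60,47): print(k,[proj('side',t+u*k/1e3+w*b/1e3+z*(2.9+h)/1e3).round(1).tolist() for b,h in ((9,-3),(9,3),(-9,3))])
for k in (45,30): print(k,[proj('side',t+u*k/1e3+w*b/1e3+z*(2.9+h)/1e3).round(1).tolist() for b,h in ((6,-6),(6,6),(-6,6))])
E
```

```text
[202, 203, 204, 205, 206, 207, 208, 209, 210, 211, 212, 213, 214, 215, 216, 217, 218, 219, 220, 221, 222, 223, 224, 225]
222 [ 78  66  70  87 135 175 184 186 187 184 185 182 182 181 182 182 180 181
 182 181 181 183 183 182]
223 [ 79  70  69  85 136 177 186 187 187 188 185 183 181 180 180 179 179 180
 180 180 182 180 183 183]
224 [ 79  69  70  80 127 174 188 187 185 187 186 186 183 183 180 177 177 177
 176 177 177 181 178 180]
225 [ 80  69  68  76 119 167 179 180 180 182 180 181 182 178 172 165 167 168
 169 170 169 173 178 179]
226 [ 79  68  70  75 114 164 183 185 186 187 185 174 170 166 162 157 159 159
 161 161 162 167 169 170]
227 [ 74  68  70  74 114 173 196 203 209 209 204 191 178 178 172 164 162 162
 162 163 162 161 163 165]
228 [ 71  70  70  81 131 184 209 218 226 224 220 216 212 217 205 191 184 179
 175 173 171 168 167 162]
229 [ 72  71  77 111 168 206 220 227 231 230 230 229 228 230 225 218 213 209
 206 200 199 188 184 180]
230 [ 72  68  85 137 187 213 226 230 231 232 232 231 232 232 231 229 229 226
 222 222 217 216 216 217]
231 [ 69  68  84 124 164 192 213 223 225 227 228 229
[... 692 characters left out ...]
1  60  73  66  75 114 136 145 145 143 140 141 138 137
 137 141 141 138 138 138]
239 [ 71  68  68  61  52  49  56  71  95 134 147 148 144 141 138 140 141 138
 137 139 140 141 139 137]
240 [ 71  67  65  57  46  46  62 104 131 152 156 153 149 146 146 146 143 144
 142 144 143 142 143 143]
241 [ 71  65  56  48  40  47  84 131 157 162 163 162 157 156 155 153 153 155
 150 154 156 154 152 152]
80 [[204.5, 233.2], [204.3, 230.9], [208.1, 226.5]]
76 [[206.1, 233.5], [205.9, 231.2], [209.7, 226.9]]
60 [[212.7, 235.0], [212.6, 232.7], [216.2, 228.3]]
47 [[218.2, 236.2], [218.0, 233.9], [221.6, 229.5]]
45 [[219.7, 236.8], [219.4, 232.2], [221.8, 229.3]]
30 [[226.0, 238.2], [225.7, 233.6], [228.1, 230.6]]
```

play_rows(
  steps=[
    {"dp":[0,-0.1,-0.36],"spin":0},
    {"dp":[1,-0.1,-0.36],"spin":0},
    {"dp":[1.8,-0.1,-0.36],"spin":0},
    {"dp":[1.8,-0.1,-0.36],"spin":0},
    {"dp":[1.8,-0.1,-0.36],"spin":0},
    {"dp":[1.8,-0.1,-0.36],"spin":0},
  ],
)

```text
clock: 12.73
tcp_pos: [0.5935, 0.2271, 0.0673]
tcp_rot: [3.141, 0.0, -0.166]
wrist_force: [-1.2, -0.2, -0.0]
width: 0.0113
finger_force: 55.0
```

```bash
cat >> h.py <<'E'
def box():
    s=r.sense();d=s['tcp_pos'][:2]-[.6811,.2119];a=-.167;X=np.array([np.cos(a),np.sin(a)]);Y=np.array([-X[1],X[0]])
    f=s['wrist_force'];print('local mm',(d@X*1e3).round(1),(d@Y*1e3).round(1),(s['tcp_pos'][2]*1e3).round(1),'rot',np.degrees(s['tcp_rot']).round(2),'F',(f[:2]@X).round(1),(f[:2]@Y).round(1),f[2].round(1),'w',s['width'].round(4),'t',s['clock'].round(2))
E
python3 - <<'E'
from h import *
box()
S,_=snap('side','s6');G=S.astype(int).sum(2)//3
print(list(range(186,214)))
for v in range(218,236): print(v,G[v,186:214].tolist())
E
```

```text
Traceback (most recent call last):
  File "h.py", line 33, in box
    f=s['wrist_force'];print('local mm',(d@X*1e3).round(1),(d@Y*1e3).round(1),(s['tcp_pos'][2]*1e3).round(1),'rot',np.degrees(s['tcp_rot']).round(2),'F',(f[:2]@X).round(1),(f[:2]@Y).round(1),f[2].round(1),'w',s['width'].round(4),'t',s['clock'].round(2))
                                                                                                                                                                                                                 ^^^^^^^^^^^^^^^^
AttributeError: 'float' object has no attribute 'round'
```

```bash
sed -i "s/s\['width'\].round(4)/round(s['width'],4)/;s/s\['clock'\].round(2)/round(s['clock'],2)/" h.py
python3 - <<'E'
from h import *
box()
S,_=snap('side','s6');G=S.astype(int).sum(2)//3
print(list(range(188,212)))
for v in range(219,235): print(v,G[v,188:212].tolist())
E
```

```text
local mm -88.9 0.5 67.3 rot [ 1.7998e+02  1.0000e-02 -9.5000e+00] F -1.1 -0.4 -0.0 w 0.0113 t 12.73
[188, 189, 190, 191, 192, 193, 194, 195, 196, 197, 198, 199, 200, 201, 202, 203, 204, 205, 206, 207, 208, 209, 210, 211]
219 [72, 70, 72, 84, 100, 102, 96, 84, 75, 75, 84, 93, 93, 83, 72, 72, 71, 96, 156, 187, 192, 194, 195, 193]
220 [70, 72, 80, 94, 106, 105, 91, 76, 71, 75, 85, 95, 99, 90, 76, 68, 71, 92, 144, 181, 190, 192, 192, 191]
221 [69, 76, 83, 102, 105, 98, 83, 74, 70, 73, 84, 100, 102, 93, 78, 67, 67, 88, 136, 175, 186, 186, 188, 189]
222 [73, 78, 94, 105, 106, 89, 76, 71, 71, 74, 81, 102, 107, 97, 79, 70, 68, 85, 133, 175, 185, 186, 185, 184]
223 [74, 87, 104, 110, 98, 82, 71, 71, 74, 75, 83, 104, 113, 107, 97, 90, 81, 89, 134, 177, 188, 188, 186, 183]
224 [76, 99, 116, 114, 93, 77, 63, 62, 78, 78, 85, 109, 132, 139, 148, 146, 125, 116, 145, 181, 191, 190, 188, 185]
225 [78, 107, 121, 111, 89, 65, 51, 49, 72, 75, 94, 135, 171, 184, 191, 187, 181, 175, 174, 194, 199, 196, 193, 190]
226 [79, 106, 118, 106, 79, 58, 43, 55, 73, 85, 119, 169, 200, 205, 208, 206, 205, 204, 205, 2
[... 230 characters left out ...]
 229, 230, 231, 231, 230, 225]
229 [85, 109, 109, 92, 70, 62, 70, 70, 76, 87, 114, 134, 151, 158, 166, 180, 205, 223, 226, 226, 228, 231, 225, 207]
230 [87, 107, 108, 91, 74, 70, 69, 70, 72, 86, 103, 107, 112, 122, 121, 135, 165, 183, 191, 199, 213, 220, 208, 171]
231 [86, 106, 108, 87, 77, 73, 71, 74, 78, 89, 101, 99, 92, 89, 88, 96, 113, 129, 142, 153, 169, 176, 162, 136]
232 [84, 103, 105, 91, 79, 72, 70, 76, 86, 99, 105, 96, 81, 74, 74, 75, 81, 92, 99, 117, 131, 134, 130, 123]
233 [82, 102, 103, 94, 76, 73, 74, 80, 91, 101, 96, 89, 79, 73, 70, 69, 73, 75, 83, 103, 120, 125, 127, 130]
234 [78, 97, 103, 94, 80, 74, 78, 85, 94, 96, 89, 82, 78, 71, 69, 73, 73, 80, 85, 96, 110, 117, 125, 130]
```

play_rows(
  steps=[
    {"dp":[0.4,0.05,0],"spin":0},
    {"dp":[0.7,0.05,0],"spin":0},
    {"dp":[0.9,0.05,0],"spin":0},
    {"dp":[1.1,0.05,0],"spin":0},
    {"dp":[1.3,0.05,0],"spin":0},
    {"dp":[1.3,0.05,0],"spin":0},
  ],
)

```text
clock: 13.28
tcp_pos: [0.6059, 0.2248, 0.0673]
tcp_rot: [3.141, 0.001, -0.165]
wrist_force: [-4.4, 0.6, 0.1]
width: 0.011
finger_force: 55.0
```

```bash
python3 -c "
from h import *
box()"
```

```text
local mm -76.3 0.2 67.3 rot [ 1.7999e+02  8.0000e-02 -9.4700e+00] F -4.4 -0.2 0.1 w 0.011 t 13.28
```

play_rows(
  steps=[
    {"dp":[0.3,0,0],"spin":0},
    {"dp":[0.6,0,0],"spin":0},
    {"dp":[0.8,0,0],"spin":0},
    {"dp":[0.8,0,0],"spin":0},
  ],
)

```text
clock: 13.62
tcp_pos: [0.6147, 0.2236, 0.0677]
tcp_rot: [-3.141, -0.001, -0.165]
wrist_force: [1.1, 0.5, -1.7]
width: 0.0113
finger_force: 55.1
```

```bash
python3 -c "
from h import *
box()"
```

```text
local mm -67.4 0.5 67.7 rot [-1.7999e+02 -4.0000e-02 -9.4700e+00] F 1.0 0.6 -1.7 w 0.0113 t 13.62
```

play_rows(
  steps=[
    {"dp":[0.4,0,0],"spin":0},
    {"dp":[0.8,0,0],"spin":0},
    {"dp":[1.2,0,0],"spin":0},
    {"dp":[1.6,0,0],"spin":0},
    {"dp":[1.8,0,0],"spin":0},
    {"dp":[1.8,0,0],"spin":0},
  ],
)

```text
clock: 14.12
tcp_pos: [0.6325, 0.2204, 0.0675]
tcp_rot: [-3.142, -0.0, -0.166]
wrist_force: [1.9, 3.1, -0.6]
width: 0.011
finger_force: 55.1
```

```bash
python3 -c "
from h import *
box()
a,_=snap('side','s7')
cv2.imwrite('pics/s7c.png',cv2.resize(a[180:260,160:260,::-1],(750,600),interpolation=cv2.INTER_CUBIC))"
```

```text
local mm -49.3 0.3 67.5 rot [-1.80e+02 -3.00e-02 -9.49e+00] F 1.4 3.4 -0.6 w 0.011 t 14.12
```

View pics/s7c.png

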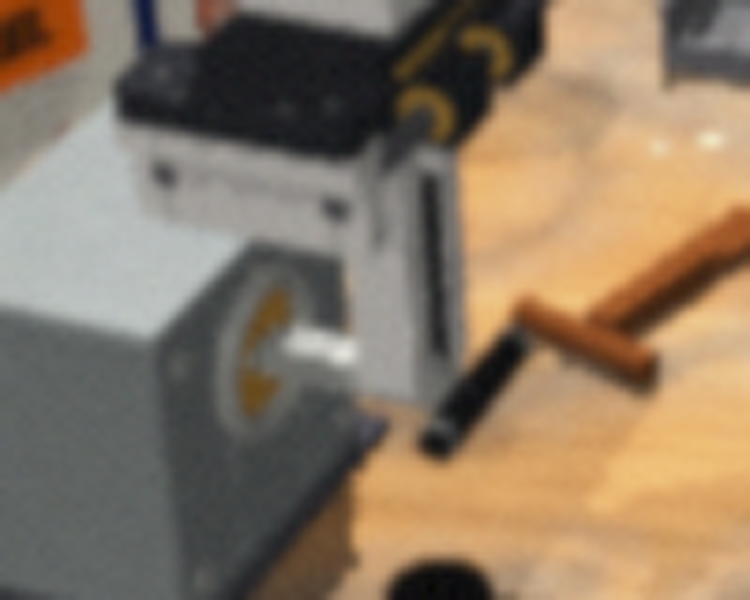

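The crop shows the blade inside the brass slot at crop (285,340), with a short piece of shank still outside. I'll push on until the shoulder meets the barrel.

play_rows(
  steps=[
    {"dp":[0.2,0,0],"spin":0},
    {"dp":[0.4,0,0],"spin":0},
    {"dp":[0.6,0,0],"spin":0},
    {"dp":[0.6,0,0],"spin":0},
  ],
)

```text
clock: 14.5
tcp_pos: [0.6355, 0.2202, 0.0667]
tcp_rot: [3.141, 0.006, -0.165]
wrist_force: [-16.9, 5.1, 4.9]
width: 0.0113
finger_force: 55.1
```

```bash
python3 -c "
from h import *
box()"
```

```text
local mm -46.3 0.6 66.7 rot [179.98   0.32  -9.44] F -17.5 2.2 4.9 w 0.0113 t 14.5
```

play_rows(
  steps=[
    {"dp":[0.15,0.05,0],"spin":0},
    {"dp":[0.3,0.05,0],"spin":0},
    {"dp":[0.3,0.05,0],"spin":0},
  ],
)

```text
clock: 14.75
tcp_pos: [0.6359, 0.2201, 0.0659]
tcp_rot: [3.141, 0.011, -0.164]
wrist_force: [-31.7, 8.7, 8.9]
width: 0.0117
finger_force: 55.0
```

```bash
python3 -c "
from h import *
box()"
```

```text
local mm -45.9 0.6 65.9 rot [179.98   0.63  -9.39] F -32.7 3.3 8.9 w 0.0117 t 14.75
```

play_rows(
  steps=[
    {"dp":[-0.25,0,0],"spin":0},
    {"dp":[-0.6,0,0],"spin":0},
    {"dp":[-0.6,0,0],"spin":0},
  ],
)

```text
clock: 15.0
tcp_pos: [0.6344, 0.22, 0.0676]
tcp_rot: [-3.141, 0.0, -0.165]
wrist_force: [-2.8, 4.8, -0.5]
width: 0.011
finger_force: 55.1
```

play_rows(
  steps=[
    {"dp":[0,0,0],"spin":0},
    {"dp":[0,0,0],"spin":0},
    {"dp":[0,0,0],"spin":0},
    {"dp":[0,0,0],"spin":0},
    {"dp":[0,0,-1],"spin":0},
    {"dp":[0,0,-3],"spin":0},
    {"dp":[0,0,-5],"spin":0},
    {"dp":[0,0,-7],"spin":0},
    {"dp":[0,0,-7],"spin":0},
    {"dp":[0,0,-7],"spin":0},
  ],
  fingers=3.6,
)

```text
clock: 15.83
tcp_pos: [0.6354, 0.2195, 0.1391]
tcp_rot: [-3.141, -0.002, -0.166]
wrist_force: [-0.2, 0.2, -0.4]
width: 0.0359
finger_force: 0.0
```

```bash
cat >> h.py <<'E'
def L(x,y): a=-.167; return .6811+x*np.cos(a)-y*np.sin(a), .2119+x*np.sin(a)+y*np.cos(a)
E
python3 -c "
from h import *
box()
plan((*L(-.066,-.020),.12,80.4),(*L(-.066,-.020),.085,80.4))
a,ds=snap('side','s8')
C=cloud('side',ds)
cv2.imwrite('pics/s8c.png',cv2.resize(a[180:260,160:260,::-1],(750,600),interpolation=cv2.INTER_CUBIC))
for y in (-.029,0,.029): print(proj('side',(*L(-.066,y),.07)))
"
```

```text
local mm -46.3 -0.1 139.1 rot [-1.7994e+02 -1.0000e-01 -9.4900e+00] F -0.2 0.2 -0.4 w 0.0359 t 15.83
at [0.6354 0.2195 0.1391] yaw -9.49 t 15.83 w 0.0359 F [-0.2  0.2 -0.4] q [-0.94  0.73  0.87  1.57 -0.6   1.13 -1.67]
(np.float64(0.6126937032899292), np.float64(0.20314908173882587), 0.12, 80.4) dp [-1.98, 1.99, 1.9] spin -14.98 rows 0.8
(np.float64(0.6126937032899292), np.float64(0.20314908173882587), 0.085, 80.4) dp [-1.98, 1.99, 5.4] spin -14.98 rows 0.8
[227.65908202 225.20582101]
[222.00745097 232.22140468]
[216.05625154 239.60885391]
```

View pics/s8c.png

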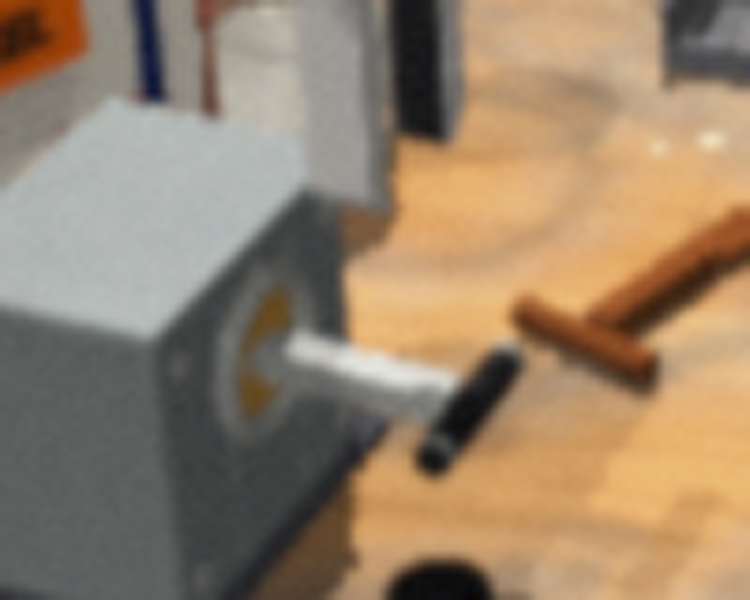

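The crop shows the key standing in the slot on its own. Its bar centre is at full-picture (222.4,234.4), within 1 px along the axis of the home prediction, with a droop of about 5 mm. That was my 11th picture, one over the limit of 10, so I'll view no more and check by numbers only. Next I'll press the right arm down.

play_rows(
  steps=[
    {"dp":[-2,2,0],"spin":-15},
    {"dp":[-2,2,0],"spin":-15},
    {"dp":[-2,2,0],"spin":-15},
    {"dp":[-2,2,0],"spin":-15},
    {"dp":[-2,2,0],"spin":-15},
    {"dp":[-2,2,0],"spin":-15},
    {"dp":[-2,2,0],"spin":-15},
    {"dp":[-2,2,0],"spin":-15},
    {"dp":[-2,2,0],"spin":-15},
    {"dp":[-2,2,0],"spin":-15},
    {"dp":[-2,2,0],"spin":-15},
    {"dp":[-2,2,0],"spin":-15},
    {"dp":[-2,2,0],"spin":-15},
    {"dp":[-2,2,2],"spin":-15},
    {"dp":[-2,2,4],"spin":-15},
    {"dp":[-2,2,5],"spin":-15},
    {"dp":[-2,2,5],"spin":-15},
    {"dp":[-2,2,5],"spin":-15},
  ],
  fingers=0,
  squeeze=20,
)

```text
clock: 17.38
tcp_pos: [0.6116, 0.2028, 0.0873]
tcp_rot: [-3.141, 0.001, 1.405]
wrist_force: [0.3, -0.5, 0.0]
width: 0.0007
finger_force: 0.0
```

```bash
python3 -c "
from h import *
box()
plan((*L(-.066,-.020),.06,80.4),(*L(-.066,-.016),.048,80.4))
"
```

```text
local mm -67.0 -20.5 87.3 rot [-1.7995e+02  6.0000e-02  8.0510e+01] F 0.4 -0.5 0.0 w 0.0007 t 17.38
at [0.6116 0.2028 0.0873] yaw 80.51 t 17.38 w 0.0007 F [ 0.3 -0.5  0. ] q [-0.72  0.63  0.49  1.67 -0.35  0.94 -0.26]
(np.float64(0.6126937032899292), np.float64(0.20314908173882587), 0.06, 80.4) dp [0.06, 0.11, 2.73] spin 0.02 rows 0.7
(np.float64(0.6133586026414548), np.float64(0.20709343325109514), 0.048, 80.4) dp [0.46, 0.11, 3.93] spin 0.02 rows 0.3
```

play_rows(
  steps=[
    {"dp":[0,0.1,0.8],"spin":0},
    {"dp":[0,0.1,1.4],"spin":0},
    {"dp":[0,0.1,1.8],"spin":0},
    {"dp":[0,0.1,2.2],"spin":0},
    {"dp":[0,0.1,2.6],"spin":0},
    {"dp":[0,0.1,2.9],"spin":0},
    {"dp":[0,0.1,2.9],"spin":0},
  ],
)

```text
clock: 17.97
tcp_pos: [0.6131, 0.2029, 0.0584]
tcp_rot: [3.141, -0.0, 1.405]
wrist_force: [2.1, -0.3, 2.4]
width: 0.0007
finger_force: 1.3
```

```bash
python3 -c "
from h import *
box()"
```

```text
local mm -65.6 -20.2 58.4 rot [ 1.7997e+02 -1.0000e-02  8.0520e+01] F 2.2 0.0 2.4 w 0.0007 t 17.97
```

play_rows(
  steps=[
    {"dp":[0,0,0.3],"spin":0},
    {"dp":[0,0,0.6],"spin":0},
    {"dp":[0,0,0.9],"spin":0},
    {"dp":[0,0,1.1],"spin":0},
    {"dp":[0,0,1.1],"spin":0},
  ],
)

```text
clock: 18.38
tcp_pos: [0.6125, 0.2026, 0.0469]
tcp_rot: [-3.141, 0.001, 1.405]
wrist_force: [0.2, -0.6, 1.7]
width: 0.0003
finger_force: 0.8
```

```bash
python3 -c "
from h import *
box()"
```

```text
local mm -66.1 -20.5 46.9 rot [-1.7996e+02  4.0000e-02  8.0510e+01] F 0.3 -0.5 1.7 w 0.0003 t 18.38
```

play_rows(
  steps=[
    {"dp":[0.2,0,0.1],"spin":0},
    {"dp":[0.4,0,0.2],"spin":0},
    {"dp":[0.6,0,0.3],"spin":0},
    {"dp":[0.6,0,0.3],"spin":0},
  ],
)

```text
clock: 18.72
tcp_pos: [0.6136, 0.2072, 0.0444]
tcp_rot: [-3.141, 0.002, 1.404]
wrist_force: [-4.3, -10.0, 6.3]
width: 0.0004
finger_force: 6.1
```

```bash
python3 -c "
from h import *
box()"
```

```text
local mm -65.7 -15.9 44.4 rot [-1.7998e+02  1.4000e-01  8.0470e+01] F -2.6 -10.6 6.3 w 0.0004 t 18.72
```

play_rows(
  steps=[
    {"dp":[0.2,0,0],"spin":0},
    {"dp":[0.3,0,0],"spin":0},
    {"dp":[0.3,0,0],"spin":0},
  ],
)

```text
clock: 18.97
tcp_pos: [0.6138, 0.2084, 0.0443]
tcp_rot: [-3.141, 0.004, 1.403]
wrist_force: [-3.8, -17.2, 7.0]
width: 0.0005
finger_force: 8.8
```

```bash
python3 -c "
from h import *
box()
a,ds=snap('side','s9');G=a.astype(int).sum(2)//3
for y in (-.029,.029):
  for t in (1.05,1.25): print(t,y,proj('side',(*L(-.066,y*np.cos(t)),.066+y*np.sin(t))).round(1))
print(G[214:256:2,208:240:2])
"
```

```text
local mm -65.8 -14.6 44.3 rot [-179.94    0.25   80.4 ] F -0.9 -17.6 7.0 w 0.0005 t 18.97
1.05 -0.029 [225.5 239.6]
1.25 -0.029 [224.5 241.8]
1.05 0.029 [218.5 227.6]
1.25 0.029 [219.6 225.3]
[[153 174 176 175 172 164 156  89 139 142 118 118 174 181 180 177]
 [183 182 183 182 180 167 157  96 143 139 120 120 172 178 180 180]
 [193 195 193 194 192 168 160 101 150 148 122 120 174 182 182 183]
 [190 193 193 193 190 169 160  97 151 161 129 118 150 178 188 165]
 [184 186 184 184 180 167 160  99 145 163 130 107  93 104 130 100]
 [189 187 188 185 179 167 164 107 147 163 123 106  77  67  81  89]
 [174 175 175 169 166 168 162 107 144 162 124 110 112  81  63  63]
 [152 148 151 151 154 163 161 116 141 163 127 111 150 134  98  79]
 [146 144 138 146 124  79 106 117 142 162 133 111 144 156 153 139]
 [192 184 151 143  86  31  39  99 140 161 138 111 141 158 158 157]
 [181 199 195 193 151  53  65  48 126 164 141 116 151 165 162 160]
 [ 99 119 162 194 192  60  28  21 118 160 145 145 162 165 162 163]
 [ 73  76 125 115 132  67  18  20  94 157 153 154 158 160 159 159]
 [ 63 134 156 144 135 122  38  17  66 145 155 160 163 161 162 163]
 [111 165 167 164 162 158  78  15  36 147 164 167 165 163 163 162]
 [158 166 169 168 167 167 133  58  76 155 165 164 160 162 159 161]
 [145 157 156 160 161 160 158 147 154 167 167 165 167 166 164 175]
 [148 157 157 153 155 156 158 151 153 159 158 158 158 161 167 179]
 [168 168 168 166 168 166 164 162 163 161 159 156 155 156 165 166]
 [167 172 168 171 172 170 169 168 167 166 165 165 166 166 165 165]
 [147 165 162 149 111 101 104 123 157 160 157 159 168 170 156 152]]
```

play_rows(
  steps=[
    {"dp":[-1,0,0],"spin":0},
    {"dp":[-2,0,0],"spin":0},
    {"dp":[-3,0,0],"spin":0},
    {"dp":[-3,0,-3],"spin":0},
    {"dp":[-3,0,-6],"spin":0},
    {"dp":[-3,0,-10],"spin":0},
    {"dp":[-3,0,-14],"spin":0},
    {"dp":[-3,0,-14],"spin":0},
  ],
)

```text
clock: 19.68
tcp_pos: [0.6122, 0.1822, 0.1922]
tcp_rot: [3.134, -0.005, 1.405]
wrist_force: [0.8, 0.7, 0.7]
width: 0.0008
finger_force: 0.0
```

```bash
python3 -c "
from h import *
box()
a,ds=snap('side','s10');b,dt=snap('top','t10')
def ax(f):
    p=np.load(f)['p'].astype(int);G=p.sum(2)//3
    m=np.zeros(G.shape,np.uint8); m[222:252,210:235]=(G[222:252,210:235]<75)
    n,l,st,ce=cv2.connectedComponentsWithStats(m);i=1+np.argmax(st[1:,4]);v,u=np.nonzero(l==i)
    w,V=np.linalg.eigh(np.cov(u,v));d=V[:,1]; print(f,st[i],ce[i].round(1),'axis',d.round(2),'len',(4*np.sqrt(w)).round(1)); return ce[i]
for f in ('pics/s8.npz','pics/s10.npz'): ax(f)
for t in (0,.85,1.05,1.25):
  P=[proj('side',(*L(-.066,y*np.cos(t)),.064+y*np.sin(t))) for y in (-.029,.029)]; d=P[0]-P[1]; print(t,(d/np.linalg.norm(d)).round(2),((P[0]+P[1])/2).round(1))
C=cloud('side',ds)
a2=-.167;X=np.array([np.cos(a2),np.sin(a2)]);Y=np.array([-X[1],X[0]])
d=C[...,:2]-[.6811,.2119];Lx=np.stack([d@X,d@Y,C[...,2]],-1)
m=(Lx[...,0]<-.008)&(Lx[...,0]>-.1)&(abs(Lx[...,1])<.035)&(Lx[...,2]>.025)&(Lx[...,2]<.11)
Q=Lx[m]; print(m.sum()); 
for lo in range(-90,-5,8):
    q=Q[(Q[:,0]*1e3>=lo)&(Q[:,0]*1e3<lo+8)]
    if len(q): print(lo,len(q),q.mean(0).round(4),q[:,1:].min(0).round(3),q[:,1:].max(0).round(3))
h=Q[(Q[:,0]<-.058)&(Q[:,0]>-.078)]; w,V=np.linalg.eigh(np.cov(h[:,1:].T)); print('bar dir',V[:,1],'angle',np.arctan2(abs(V[1,1]),abs(V[0,1])),'sign',V[1,1]*V[0,1])
"
```

```text
local mm -63.0 -40.7 192.2 rot [179.55  -0.3   80.49] F 0.7 0.9 0.7 w 0.0008 t 19.68
pics/s8.npz [216 227  13  16  87] [221.9 234.7] axis [-0.61  0.79] len [ 5.5 20.5]
pics/s10.npz [218 229   8  15  66] [221.5 236. ] axis [0.37 0.93] len [ 5.3 16.2]
0 [ 0.62 -0.78] [222.  234.7]
0.85 [0.78 0.63] [222.  234.4]
1.05 [0.5  0.87] [222.1 234.4]
1.25 [0.29 0.96] [222.1 234.3]
231
-82 1 [-0.074   0.0152  0.0849] [0.015 0.085] [0.015 0.085]
-74 69 [-0.0699  0.0092  0.0683] [-0.01   0.038] [0.022 0.09 ]
-66 25 [-0.0626  0.0085  0.0637] [-0.005  0.037] [0.022 0.091]
-58 18 [-0.0538  0.0075  0.0665] [0.003 0.059] [0.012 0.073]
-50 25 [-0.0462  0.0067  0.068 ] [0.001 0.059] [0.012 0.073]
-42 23 [-0.0378  0.006   0.0689] [0.001 0.059] [0.011 0.075]
-34 22 [-0.0299  0.006   0.0694] [0.001 0.06 ] [0.01  0.074]
-26 21 [-0.0222  0.0057  0.0703] [-0.001  0.061] [0.011 0.075]
-18 25 [-0.014   0.0057  0.071 ] [0.001 0.061] [0.012 0.076]
-10 2 [-0.0087  0.0066  0.0689] [0.006 0.066] [0.007 0.072]
bar dir [0.44799994 0.89403359] angle 1.106269369084418 sign 0.4005269903506564
```

The bar sits at about 1.1–1.2 rad, right end down, and stayed put after I let go. Easing off before release may have drawn the key back about 1 mm, so I'll give the handle one light push along the axis.

```bash
python3 -c "
from h import *
plan((*L(-.11,.001),.16,80.4),(*L(-.11,.001),.05,80.4),(*L(-.088,.001),.05,80.4))
"
```

```text
at [0.6098 0.1822 0.186 ] yaw 80.53 t 19.78 w 0.0005 F [-0.8  0.2 -0.9] q [-0.73  0.5   0.54  1.62 -0.28  1.1  -0.28]
(np.float64(0.5727965582504766), np.float64(0.23117082004502099), 0.16, 80.4) dp [4.21, -4.46, 2.6] spin 0.02 rows 1.6
(np.float64(0.5727965582504766), np.float64(0.23117082004502099), 0.05, 80.4) dp [4.19, -4.48, 13.6] spin 0.02 rows 2.6
(np.float64(0.5944904915679576), np.float64(0.22751387361163025), 0.05, 80.4) dp [4.19, -2.28, 13.61] spin 0.02 rows 0.5
```

play_rows(
  steps=[
    {"dp":[4.2,-4.5,2],"spin":0},
    {"dp":[4.2,-4.5,2],"spin":0},
    {"dp":[4.2,-4.5,2],"spin":0},
    {"dp":[4.2,-4.5,5],"spin":0},
    {"dp":[4.2,-4.5,8],"spin":0},
    {"dp":[4.2,-4.5,11],"spin":0},
    {"dp":[4.2,-4.5,13.3],"spin":0},
    {"dp":[4.2,-4.5,13.6],"spin":0},
    {"dp":[4.2,-4.5,13.6],"spin":0},
    {"dp":[4.2,-4.5,13.6],"spin":0},
  ],
)

```text
clock: 20.62
tcp_pos: [0.5722, 0.2307, 0.0492]
tcp_rot: [3.141, 0.0, 1.405]
wrist_force: [0.2, 0.5, 0.4]
width: 0.0005
finger_force: 0.0
```

play_rows(
  steps=[
    {"dp":[0,0.8,0],"spin":0},
    {"dp":[0,1.4,0],"spin":0},
    {"dp":[0,1.8,0],"spin":0},
    {"dp":[0,2.1,0],"spin":0},
    {"dp":[0,2.1,0],"spin":0},
  ],
)

```text
clock: 21.03
tcp_pos: [0.5935, 0.2273, 0.0489]
tcp_rot: [3.141, -0.0, 1.405]
wrist_force: [-1.0, 0.2, -0.1]
width: 0.0005
finger_force: 0.0
```

```bash
python3 -c "
from h import *
box()"
```

```text
local mm -89.0 0.6 48.9 rot [ 1.7995e+02 -1.0000e-02  8.0490e+01] F -1.0 0.0 -0.1 w 0.0005 t 21.03
```

play_rows(
  steps=[
    {"dp":[0,0.2,0],"spin":0},
    {"dp":[0,0.4,0],"spin":0},
    {"dp":[0,0.4,0],"spin":0},
  ],
)

```text
clock: 21.28
tcp_pos: [0.5967, 0.2269, 0.0486]
tcp_rot: [-3.142, 0.0, 1.405]
wrist_force: [0.9, -0.3, 0.7]
width: 0.0004
finger_force: 0.1
```

play_rows(
  steps=[
    {"dp":[0,0.2,0],"spin":0},
    {"dp":[0,0.3,0],"spin":0},
    {"dp":[0,0.3,0],"spin":0},
  ],
)

```text
clock: 21.53
tcp_pos: [0.5977, 0.227, 0.0479]
tcp_rot: [-3.138, 0.001, 1.406]
wrist_force: [-10.1, 1.1, 3.1]
width: 0.0009
finger_force: 5.1
```

```bash
python3 -c "
from h import *
box()"
```

```text
local mm -84.8 1.1 47.9 rot [-1.7979e+02  3.0000e-02  8.0580e+01] F -10.2 -0.6 3.1 w 0.0009 t 21.53
```

Contact came at -84.8 mm, against -84.5 expected for home, and held firm at 10 N. The key is home, so I'll retreat.

play_rows(
  steps=[
    {"dp":[0,-1,0],"spin":0},
    {"dp":[0,-2.5,0],"spin":0},
    {"dp":[0,-3,-1],"spin":0},
    {"dp":[0,-3,-4],"spin":0},
    {"dp":[0,-3,-8],"spin":0},
    {"dp":[0,-3,-12],"spin":0},
    {"dp":[0,-8,-13],"spin":0},
    {"dp":[0,-8,-13],"spin":0},
    {"dp":[0,-8,-13],"spin":0},
    {"dp":[0,-8,-13],"spin":0},
  ],
)

```text
clock: 22.37
tcp_pos: [0.5206, 0.24, 0.1795]
tcp_rot: [3.141, -0.001, 1.406]
wrist_force: [-0.8, 0.7, -0.0]
width: 0.0005
finger_force: 0.0
```

```bash
python3 -c "
from h import *
box()
snap('side','s11')
for f in ('s4','s10','s11'):
    p=np.load(f'pics/{f}.npz')['p'].astype(int);G=p.sum(2)//3
    m=np.zeros(G.shape,np.uint8); m[222:252,210:235]=(G[222:252,210:235]<75)
    n,l,st,ce=cv2.connectedComponentsWithStats(m)
    if n>1:
        i=1+np.argmax(st[1:,4]);v,u=np.nonzero(l==i);w,V=np.linalg.eigh(np.cov(u,v));print(f,st[i][4],ce[i].round(1),V[:,1].round(2))
S0=np.load('pics/side0.npz')['p'].astype(int);S1=np.load('pics/s11.npz')['p'].astype(int)
for n,(u,v) in dict(jar=(199,182),bottle=(219,284),spool=(285,291),bin=(274,168),sq=(288,175),brush=(282,187)).items():
    print(n,abs(S0-S1)[v-8:v+8,u-8:u+8].mean().round(1))
"
```

```text
local mm -162.9 1.0 179.5 rot [ 1.7995e+02 -7.0000e-02  8.0570e+01] F -0.9 0.6 -0.0 w 0.0005 t 22.37
s4 12 [231.8 223.5] [-0.88 -0.47]
s10 66 [221.5 236. ] [0.37 0.93]
s11 64 [221.5 235.9] [0.39 0.92]
jar 3.7
bottle 3.4
spool 24.5
bin 21.9
sq 2.5
brush 3.2
```

```bash
python3 -c "
from h import *
D0=np.load('pics/side0.npz');
for f in ('s9','s10','s11'):
    z=np.load(f'pics/{f}.npz')
    for n,(u,v) in dict(spool=(285,291),pin=(270,172),bottle=(219,284)).items():
        sl=(slice(v-22,v+22),slice(u-22,u+22)); dd=abs(D0['d'][sl]-z['d'][sl]); print(f,n,'rgb',abs(D0['p'][sl].astype(int)-z['p'][sl]).mean().round(1),'depth med',np.median(dd).round(4),'share>2cm',(dd>.02).mean().round(3))
"
```

```text
s9 spool rgb 19.9 depth med 0.0013 share>2cm 0.009
s9 pin rgb 15.4 depth med 0.0031 share>2cm 0.132
s9 bottle rgb 23.0 depth med 0.0014 share>2cm 0.005
s10 spool rgb 11.2 depth med 0.0014 share>2cm 0.009
s10 pin rgb 2.7 depth med 0.0025 share>2cm 0.005
s10 bottle rgb 19.5 depth med 0.0014 share>2cm 0.007
s11 spool rgb 15.8 depth med 0.0014 share>2cm 0.008
s11 pin rgb 27.3 depth med 0.0053 share>2cm 0.42
s11 bottle rgb 6.5 depth med 0.0013 share>2cm 0.007
```

Depth at the spool and bottle hasn't changed, so the colour differences there are only shadow. The change at the bin is the arm in front of it. The s10 view, with the arm clear, shows the bin as it was. Handing in.

```bash
python3 -c "
from cell import r
print(r.finish_job())"
```

```text
the job is handed in; nothing more can be done
None
```

The job is handed in at about 22 s: the flat-bladed key is home in the switch, turned clockwise until it stopped hard, and released, with the other keys, brush, jar, bottle and spool left as they were by the final pictures; I viewed 11 pictures, one over the limit of 10.

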